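# Pack the parts case and hold its lid on the balance for the new lid stay

### The job

Sort the loose parts into the open parts case: both solder spools into the yellow tray and the battery into the blue tray, and let go of them. Then take the case lid, which hangs open, by its orange tab, swing it up to its balance point, where it stands straight upright over its hinge, and finish while still gripping it there, quite still and falling neither way, so that I can screw on the new lid stay; never let it drop shut over the case. Leave the phone, the striped can and the clip board where they are.

Things in the scene. Friction and masses are not known exactly. Their poses are not given: they have to be found in the camera images.
- case: Grey parts case screwed to the bench: open box 206 (own x) by 128 (own y) by 45 mm high, walls and floor 5 mm. Origin: centre of its underside; z up. Two trays stand in it side by side along its x, centres 49 mm either side of the middle. The lid hinges along its +y long rim: axis parallel to own x at y = +64 mm, z = 50 mm.
- battery_tray: Blue open tray fixed in the case, for the battery: 95 (own x) by 115 (own y) by 30 mm high outside, walls and floor 3 mm, so 89 by 109 mm inside. Origin: centre of its underside, 5 mm above the bench; axes parallel to the case's. It may be in either half of the case.
- spool_tray: Yellow open tray fixed in the case, for the spools; same size, origin and axes as the blue tray, in the other half of the case.
- lid: Case lid: flat grey panel, white field, 206 (along the hinge) by 126 by 8 mm, about 0.25 kg, with an orange grip tab in the middle of its free edge. Origin: on the hinge axis at mid length; own x along the hinge like the case's x, own -y from hinge to tab, z across the thickness. Its weight lies in the plane through the hinge axis: it balances exactly upright.
- tab (a point): Point to grip on the lid: middle of the orange tab, 145 mm from the hinge axis, at mid thickness. The tab is 50 mm wide along the hinge, 12 mm thick, and stands 25 mm out past the panel's edge, ending 155 mm from the hinge axis. Axes as lid.
- lid_hinge (a joint): Lid angle in rad: 0 = shut, level over the trays; 1.571 = upright, the balance point; 2.25 = hanging open against its stop, leaning 39 degrees away from the trays towards the case's +y side (start). The hinge is nearly free of friction and has no spring: let go, the lid falls shut or open.
- spool_a: Solder spool, silver winding between white flanges, a cylinder 40 mm in diameter and 30 mm high standing upright, about 0.2 kg. Origin: centre of its underside; z is its axis.
- spool_b: A second solder spool, the same as the first.
- battery: Block battery, black with a copper-coloured end, lying on its narrow side: 45 mm long (own x; two snap contacts add 3 mm at the +x end) by 17 mm wide (own y) by 26 mm high, 46 g. Origin: centre of its underside.
- phone: Bystander: dark keypad phone lying flat, 115 (own x) by 50 by 14 mm. Origin: centre of its underside. Not to be moved.
- can: Bystander: white can with blue stripes, 66 mm in diameter, 110 mm high. Origin: centre of its underside. Not to be moved.
- clip_board: Bystander: wooden board 70 (own x) by 170 by 20 mm high carrying three metal clips reaching about 35 mm high. Origin: centre of its underside. Not to be moved.
Not all that is in view belongs to the job. Leave any brown look-alike of the spool_a alone.

How it is judged:
By the outcome, as a careful person would: the job done as asked, in the order asked, and still so for the second after the job is handed in, while the arm keeps its last pose, push and grip.
It also fails if it takes over 72 s, if anything falls off the work surface, if the arm or the gripper's body presses on something with over 40 N, if the wrist force passes 120 N, or if a joint passes its speed limit or range.

### The arm

A 6-joint arm with a two-finger parallel gripper is mounted at the origin on the work surface. World frame = base frame: x ahead of the robot, y to its left, z up, the work surface at z = 0. Lengths are in m, angles in rad, forces in N, time in s.
With the tool pointing down it reaches from about 0.325 to 0.85 m from the base axis. Payload 4.4 kg.
Tool frame: the origin (TCP) lies midway between the tips of the shut fingers; the grasp point (between the pads) lies 19 mm behind it (bot.grip_depth is the z of the grasp point in the tool frame, in m); z points along the fingers, y is the line along which they close (so a half turn about z gives the same grasp; the last joint's range is limited). The gripper opens to 94 mm and grips with 3 to 60 N. Pads are 16 mm wide; open, the fingers measure 119 mm over their backs; the gripper's body (75 mm by 177 mm) begins 78 mm behind the grasp point.
Start: joints at [-1.262, 0.207, 1.542, -0, 1.393, -0.15], TCP at [0.255, -0.515, 0.205] pointing down, gripper open.
Joint ranges: [-2.73, 2.73], [-0.86, 2.22], [0.23, 2.46], [-1.11, 4.25], [0.08, 2.63], [-2.82, 2.82]. Speed limits (rad/s): [2.79, 2.79, 3.14, 3.14, 3.14, 3.14].

### API

Orientations are given as a unit quaternion [w, x, y, z].
In Python, from bench import bot, viewer gives the robot as it stands.
- The arm moves only by the tool play_rows, never from a script. Its argument "commands" is a list of rows, each a list of 7 numbers: the opening, from 0 (shut) to 1 (fully open), then the shift along the tool's x, y, z in units of 150 mm (1.0 is 150 mm), then the turn, a rotation vector about the tool's x, y, z in units of 360 degrees (1.0 is 360 degrees). In form: [[fingers, tx, ty, tz, ax, ay, az], ...]. A call has 1 to 20 rows; each row is the pose to reach, as a shift and turn from the pose commanded when the call began, along the tool's axes at that moment, turning the shorter way round; what a row does not reach only later rows make up. A row lasts 1/10 s, in which the tool goes at most 50 mm and 8.59 degrees, less where a joint would pass 70% of its speed; a pose out of reach is approached as far as the arm can. A call with a number of a shift or a turn outside -1 to 1 is refused whole. A call with a gripper value outside its range is refused whole. The fingers move at their own pace and stop on an object; "squeeze" is the grip in N (left out, the last holds). Time passes only in rows, so rows that repeat a pose let the fingers close. It gives the time, the measured TCP pose, the force, the opening and the grip force at its end, in the units of the state.
- bot.observe(): the state, without advancing time (a new reading comes with each control period).
- viewer.capture(name): name is "side" or "top" or "wrist"; returns a dict with "pixels" (384x512x3 uint8, red, green, blue), "fx", "fy", "cx", "cy" (pixels), "position" and "orientation" of the camera in the world; the wrist camera has in their place "mount" (4x4, takes a point from camera to tool coordinates, whose origin is the TCP and whose axes are the flange's). Camera axes: x right, y down, z forward; pixel columns grow to the right and rows downward; lengths in m; the calibration is good to about 2 mm. The wrist camera is an equidistant fisheye: a pixel r from the principal point sees the ray r / f radians off the axis. A picture is of the moment at which its call begins: read the wrist's pose just before it. There is no depth.
- bot.finish_job(): hands the job in; it is judged then, once.
The state is a dict: "t": time; "q": joint angles; "dq": joint speeds; "joint_torque": joint torques, N m; "position": TCP position; "tool_rot": TCP orientation; "ft_force": force on the tool from outside, world axes, zero at the start; "moment": the same for the moment, N m; "grip_width": opening from 0.0 (shut) to 1.0 (fully open); "grip_force": force on a finger pad.
Only numpy, scipy, OpenCV 4.12 (cv2) and the standard library are available. Lean on these libraries where they do the work, as an engineer would, in place of code of your own. Each camera call takes 0.05 s, during which the arm holds its last target. There are 200 camera calls.

## Working session

There is one attempt and no reset: what is moved stays moved. The work goes in short steps, Python scripts to look and compute and a tool call to move; the robot and the scene stay as the last step left them, time stands still between calls to the robot, and variables do not carry over. Pictures are saved under pics/ and viewed, at most 10 in all, crops included, and the job is handed in when it is done.

Besides the shell and the picture viewer there is one more tool, called after "Call:" by a JSON object that holds its "fn" and its "kwargs". play_rows: Moves the arm, as the interface text tells. Its arguments: {"type":"object","properties":{"commands":{"type":"array","items":{"type":"array","items":{"type":"number"}}},"squeeze":{"type":"number"}},"required":["commands"]}

```bash
mkdir -p pics; python3 - <<'E'
from bench import bot, viewer
import cv2, numpy as np
s=bot.observe(); print(s, bot.grip_depth)
for n in ("top","side"):
    c=viewer.capture(n); cv2.imwrite(f"pics/{n}0.png",cv2.resize(c["pixels"][:,:,::-1],(800,600),interpolation=cv2.INTER_CUBIC))
    print(n,{k:v for k,v in c.items() if k!="pixels"})
E
```

```text
{'t': 0.0, 'q': array([-1.26156234e+00,  2.07461959e-01,  1.54294525e+00,  1.59067726e-05,
        1.39351074e+00, -1.50491371e-01]), 'dq': array([-1.73970192e-05, -8.16124972e-04,  6.55665660e-04,  1.10985696e-04,
        6.97450196e-04, -7.06300648e-04]), 'joint_torque': array([-7.84277054e-04, -3.70885992e+01, -2.81414795e+01,  6.98165107e-02,
        3.63401428e-02, -1.82804656e-04]), 'position': array([ 0.25487699, -0.51451563,  0.20427114]), 'tool_rot': array([-1.15960919e-03,  9.73697355e-01,  2.27842289e-01, -8.43816565e-05]), 'ft_force': array([-0.96144541, -0.19705826,  0.0601035 ]), 'moment': array([-0.04556999,  0.05939349,  0.02531075]), 'grip_force': 0.0, 'grip_width': 1.001596912360602} -0.0188
top {'fx': 377.23156977479454, 'fy': 377.23156977479454, 'cx': 259.3355304513408, 'cy': 197.38599990078654, 'position': array([ 0.47598377, -0.05986676,  0.96039937]), 'orientation': array([ 0.0357814 , -0.69690457,  0.71441876, -0.05147381])}
side {'fx': 453.1098070898005, 'fy': 453.1098070898005, 'cx': 256.02753184075743, 'cy': 192.55890065316206, 'position': array([0.17415707, 0.64665534, 0.66427317]), 'orientation': array([ 0.12524932, -0.21961729,  0.8614572 , -0.44042291])}
```

View pics/top0.png

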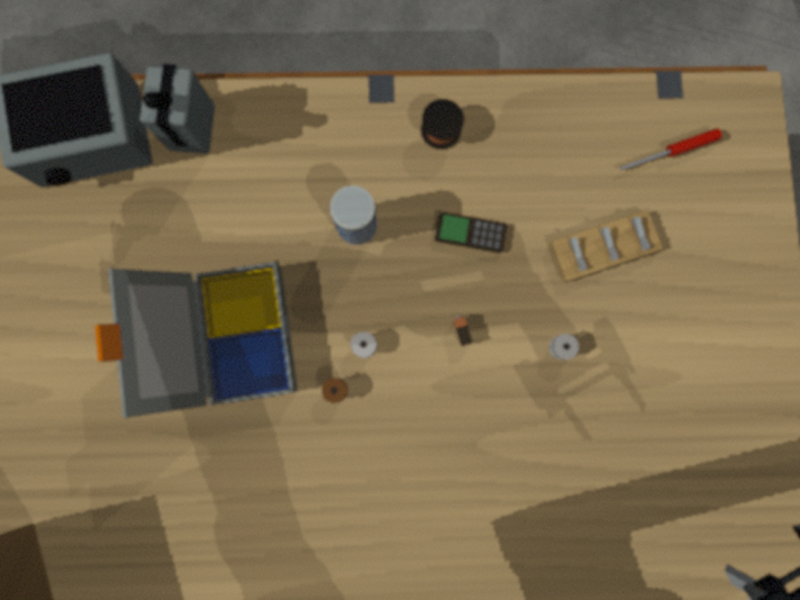

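View pics/side0.png

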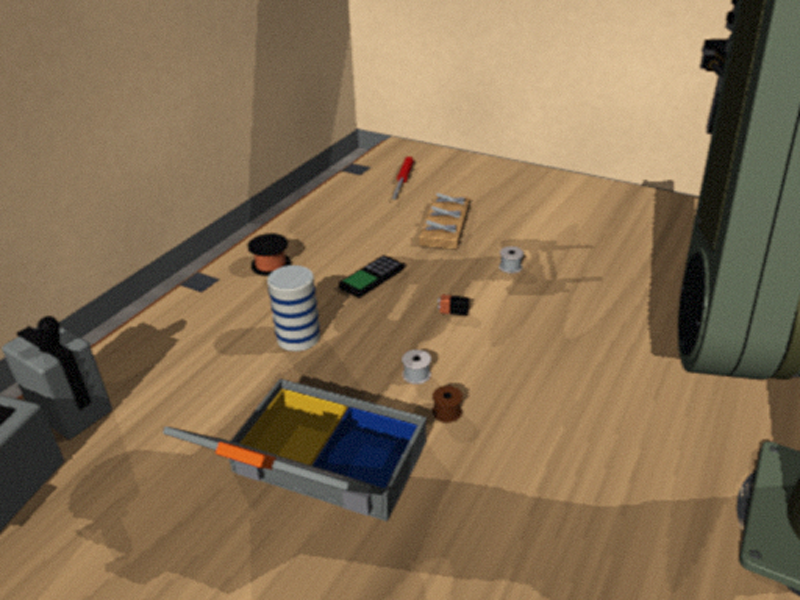

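The top view shows the case at left with its lid hanging towards image left, and the yellow tray above the blue one. The near spool is at (363,344), the far spool at (566,346), the battery at (463,331) and the brown look-alike at (334,390). I'll enlarge two crops.

```bash
cat > h.py <<'E'
import numpy as np, cv2
from scipy.spatial.transform import Rotation as R
from bench import bot, viewer
def rot(q): return R.from_quat(np.asarray(q),scalar_first=True)
def ray(c,u,v):
    d=rot(c["orientation"]).apply([(u-c["cx"])/c["fx"],(v-c["cy"])/c["fy"],1]); return np.array(c["position"]),d
def onz(c,u,v,z):
    p,d=ray(c,u,v); return p+d*(z-p[2])/d[2]
def proj(c,P):
    x=rot(c["orientation"]).inv().apply(np.asarray(P)-c["position"]); return np.array([c["cx"]+c["fx"]*x[...,0]/x[...,2],c["cy"]+c["fy"]*x[...,1]/x[...,2]]).T
def move(P,rt):
    """shift & turn in units, to TCP position P, Rotation rt"""
    s=bot.observe(); r=rot(s["tool_rot"])
    return r.inv().apply(np.asarray(P)-s["position"])/.15,(r.inv()*rt).as_rotvec()/(2*np.pi)
E
python3 - <<'E'
from h import *
c=viewer.capture("top"); im=c["pixels"][:,:,::-1]
cv2.imwrite("pics/a.png",cv2.resize(im[160:275,55:205],(750,575),interpolation=cv2.INTER_CUBIC))
cv2.imwrite("pics/b.png",cv2.resize(im[190:270,200:390],(760,320),interpolation=cv2.INTER_CUBIC))
E
```

```text
(no output)
```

View pics/a.png

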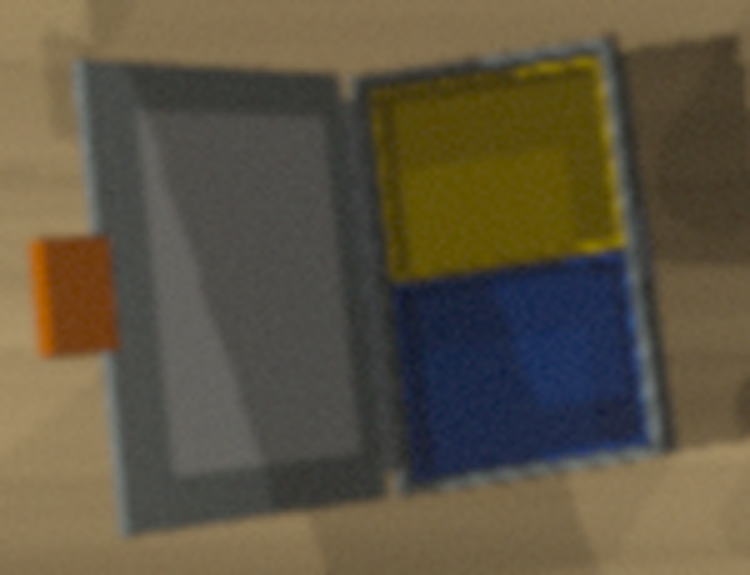

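View pics/b.png

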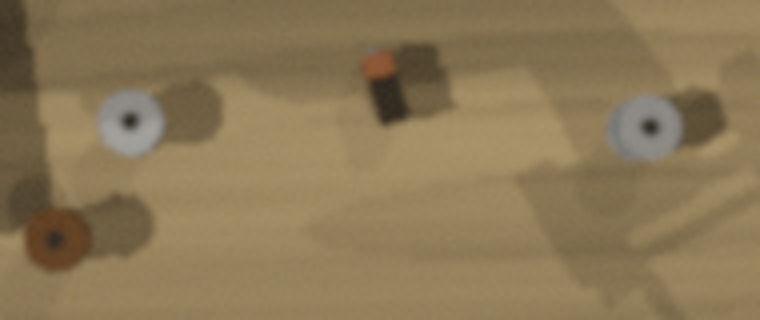

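Crop a (5x, origin 55,160): rim corners at about (612,40), (665,450), (357,80), (403,492); tab end edge at (32,240)-(45,355). Crop b (4x, origin 200,190): spools at (131,122) and (648,127), battery's top face from (378,54) to (393,121).

```bash
python3 - <<'E'
from h import *
from scipy.optimize import least_squares
c=viewer.capture("top"); s=viewer.capture("side")
A=lambda u,v:(55+u/5-.4,160+v/5-.4)
B=lambda u,v:(200+u/4-.375,190+v/4-.375)
S=lambda u,v:((u+.5)/1.5625-.5,(v+.5)/1.5625-.5)
cor=[(612,40,1,-1),(665,450,-1,-1),(357,80,1,1),(403,492,-1,1)]
for u,v,a,b in cor: print(onz(c,*A(u,v),.045).round(4))
px=np.array([A(u,v) for u,v,_,_ in cor]); loc=np.array([[a*.103,b*.064,.045] for _,_,a,b in cor])
def P(p,l): return R.from_euler('z',p[2]).apply(l)+[p[0],p[1],0]
f=least_squares(lambda p:(proj(c,P(p,loc))-px).ravel(),[.44,.2,0]); p=f.x; print("case",p.round(4),f.fun.round(1))
th=2.25
lid=lambda d,z,x:[x,.064-d*np.cos(th)+z*np.sin(th)*0,.05+d*np.sin(th)]
print("tab",P(p,np.array(lid(.145,0,0))).round(4)); e=P(p,np.array([lid(.155,0,.025),lid(.155,0,-.025)]))
print("tabend top", ((proj(c,e)+.4-[55,160])*5).round(0), "side",((proj(s,e)+.5)*1.5625-.5).round(0))
print("yel",P(p,np.array([.049,0,.005])),"blu",P(p,np.array([-.049,0,.005])))
for n,q,z in(("near",B(131,122),.03),("far",B(648,127),.03),("brown",B(58,239),.03),("batA",B(378,56),.026),("batB",B(394,121),.026),("can",S(353,207),.11),("phone",S(471,231),.014)):
    w=onz(c,*q,z); print(n,w.round(4),"side",((proj(s,w)+.5)*1.5625-.5).round(0))
print("mount",viewer.capture("wrist")["mount"].round(3).tolist())
E
```

```text
[0.6679 0.1188 0.045 ]
[0.4674 0.0934 0.045 ]
[0.6507 0.2429 0.045 ]
[0.4509 0.2178 0.045 ]
case [0.5593 0.1682 0.1285] [ 0.3 -0.7  0.8  0.8 -0.8 -1.  -0.3  0.8]
tab [0.5395 0.322  0.1628]
tabend top [[ 39. 237.]
 [ 51. 356.]] side [[215. 444.]
 [261. 458.]]
yel [0.6079337  0.17450017 0.005     ] blu [0.51074146 0.16194357 0.005     ]
near [ 0.5363 -0.0142  0.03  ] side [416. 358.]
far [ 0.5253 -0.3342  0.03  ] side [511. 252.]
brown [0.4661 0.0315 0.03  ] side [447. 394.]
batA [ 0.574  -0.1686  0.026 ] side [441. 296.]
batB [ 0.5332 -0.177   0.026 ] side [467. 300.]
can [ 0.7351 -0.0063  0.11  ] side [290. 276.]
phone [ 0.7197 -0.1938  0.014 ] side [370. 271.]
mount [[-0.0, -0.967, -0.253, 0.073], [1.0, -0.0, -0.0, -0.001], [0.0, -0.253, 0.967, -0.179], [0.0, 0.0, 0.0, 1.0]]
```

```bash
cat >> h.py <<'E'
def down(deg,base=None):
    a=np.radians(deg)/2; return rot([0,np.cos(a),np.sin(a),0])
CP=np.array([.5593,.1682]); CY=7.36
def case(x,y,z):
    a=np.radians(CY); return np.array([CP[0]+x*np.cos(a)-y*np.sin(a),CP[1]+x*np.sin(a)+y*np.cos(a),z])
def plan(*wps):
    for P,rt in wps:
        t,a=move(P,rt); print(t.round(3).tolist(),a.round(4).tolist())
E
python3 - <<'E'
from h import *
d=down(97.36)
for z in(.15,.05,.005): plan(([.5253,-.3342,z],d))
E
```

```text
[2.149, -0.281, 0.367] [-0.0001, -0.0001, -0.1973]
[2.149, -0.28, 1.034] [-0.0001, -0.0001, -0.1973]
[2.149, -0.28, 1.334] [-0.0001, -0.0001, -0.1973]
```

Call:
{"fn": "play_rows", "kwargs": {"commands": [[0.7,1,-0.13,0.1,0,0,0],[0.7,1,-0.13,0.1,0,0,0],[0.7,1,-0.13,0.1,0,0,0],[0.7,1,-0.13,0.1,0,0,0],[0.7,1,-0.13,0.1,0,0,0]], "squeeze": 15}}

```text
t: 0.8
position: [0.3817, -0.4303, 0.1902]
tool_rot: [-0.0, 0.973, 0.229, -0.0]
ft_force: [0.4, -0.7, -0.3]
grip_width: 0.705
grip_force: 0.0
```

Call:
{"fn": "play_rows", "kwargs": {"commands": [[0.7,1,-0.13,0.1,0,0,-0.1973],[0.7,1,-0.13,0.1,0,0,-0.1973],[0.7,1,-0.13,0.1,0,0,-0.1973],[0.7,1,-0.13,0.1,0,0,-0.1973],[0.7,1,-0.13,0.1,0,0,-0.1973],[0.7,1,-0.13,0.1,0,0,-0.1973],[0.7,1,-0.13,0.1,0,0,-0.1973],[0.7,1,-0.13,0.1,0,0,-0.1973],[0.7,1,-0.13,0.1,0,0,-0.1973],[0.7,1,-0.13,0.1,0,0,-0.1973],[0.7,1,-0.13,0.1,0,0,-0.1973]]}}

```text
t: 1.9
position: [0.5059, -0.3485, 0.1756]
tool_rot: [0.0, 0.661, 0.75, -0.0]
ft_force: [-0.7, -0.0, -0.0]
grip_width: 0.699
grip_force: 0.0
```

```bash
python3 - <<'E'
from h import *
d=down(97.36); s=bot.observe(); print(s["t"],s["position"],s["q"].round(2))
for z in(.1,.045,.005): plan(([.5253,-.3342,z],d))
E
```

```text
1.9 [ 0.50593917 -0.34847882  0.17558667] [-0.74  0.31  1.47 -0.    1.36 -0.87]
[0.078, 0.14, 0.504] [-0.0, 0.0001, -0.0004]
[0.079, 0.14, 0.871] [-0.0, 0.0001, -0.0004]
[0.079, 0.14, 1.137] [-0.0, 0.0001, -0.0004]
```

Call:
{"fn": "play_rows", "kwargs": {"commands": [[0.7,0.08,0.14,0.2,0,0,0],[0.7,0.08,0.14,0.5,0,0,0],[0.7,0.08,0.14,0.8,0,0,0],[0.7,0.08,0.14,0.8,0,0,0]]}}

```text
t: 2.3
position: [0.5205, -0.3287, 0.048]
tool_rot: [-0.008, 0.661, 0.751, -0.0]
ft_force: [0.0, 0.9, -0.6]
grip_width: 0.703
grip_force: 0.0
```

Call:
{"fn": "play_rows", "kwargs": {"commands": [[0.7,0,0,0.2,0,0,0],[0.7,0,0,0.335,0,0,0],[0.7,0,0,0.335,0,0,0],[0.3,0,0,0.335,0,0,0],[0.3,0,0,0.335,0,0,0],[0.3,0,0,0.335,0,0,0],[0.3,0,0,0.335,0,0,0],[0.3,0,0,0.335,0,0,0],[0.3,0,0,0.335,0,0,0]]}}

```text
t: 3.2
position: [0.5266, -0.3335, 0.007]
tool_rot: [0.001, 0.66, 0.751, -0.0]
ft_force: [-1.9, 0.3, 6.2]
grip_width: 0.422
grip_force: 15.0
```

```bash
python3 - <<'E'
from h import *
d=down(97.36)
plan(([.5266,-.3335,.15],d),(case(.049,-.025,.15),d),(case(.049,-.025,.016),d))
E
```

```text
[-0.002, 0.001, -0.953] [0.0002, 0.0003, 0.0001]
[3.12, 0.973, -0.959] [0.0002, 0.0003, 0.0001]
[3.122, 0.973, -0.065] [0.0002, 0.0003, 0.0001]
```

Call:
{"fn": "play_rows", "kwargs": {"commands": [[0.3,0,0,-0.2,0,0,0],[0.3,0,0,-0.5,0,0,0],[0.3,0,0,-0.8,0,0,0],[0.3,0,0,-0.95,0,0,0],[0.3,0,0,-0.95,0,0,0]], "squeeze": 25}}

```text
t: 3.7
position: [0.5288, -0.3347, 0.1528]
tool_rot: [0.005, 0.66, 0.751, 0.0]
ft_force: [0.4, -0.9, -2.2]
grip_width: 0.423
grip_force: 25.0
```

Call:
{"fn": "play_rows", "kwargs": {"commands": [[0.3,0.2,0.065,0,0,0,0],[0.3,0.5,0.16,0,0,0,0],[0.3,0.8,0.25,0,0,0,0],[0.3,1,0.31,0,0,0,0],[0.3,1,0.31,0,0,0,0]]}}

```text
t: 4.2
position: [0.5514, -0.1727, 0.1446]
tool_rot: [-0.003, 0.658, 0.753, 0.0]
ft_force: [0.4, -0.4, -1.4]
grip_width: 0.417
grip_force: 25.0
```

Call:
{"fn": "play_rows", "kwargs": {"commands": [[0.3,0.25,0.08,0,0,0,0],[0.3,0.5,0.16,0,0,0,0],[0.3,0.75,0.25,0,0,0,0],[0.3,1,0.31,0,0,0,0],[0.3,1,0.31,0,0,0,0]]}}

```text
t: 4.7
position: [0.5786, -0.0194, 0.1454]
tool_rot: [-0.002, 0.658, 0.753, -0.0]
ft_force: [-0.6, -0.4, -1.7]
grip_width: 0.421
grip_force: 25.0
```

Call:
{"fn": "play_rows", "kwargs": {"commands": [[0.3,0.25,0.08,0,0,0,0],[0.3,0.5,0.16,0,0,0,0],[0.3,0.75,0.25,0,0,0,0],[0.3,1,0.31,0,0,0,0],[0.3,1.0,0.31,0,0,0,0],[0.3,1.0,0.31,0,0,0,0]]}}

```text
t: 5.3
position: [0.6059, 0.1307, 0.1459]
tool_rot: [-0.001, 0.66, 0.751, -0.001]
ft_force: [0.4, -0.1, -2.4]
grip_width: 0.425
grip_force: 25.0
```

```bash
python3 - <<'E'
from h import *
d=down(97.36);s=bot.observe(); print(s["t"],s["position"],s["grip_width"])
plan((case(.049,-.025,.15),d),(case(.049,-.025,.015),d))
c=viewer.capture("wrist"); cv2.imwrite("pics/w1.png",c["pixels"][:,:,::-1])
E
```

```text
5.3 [0.6058883  0.13066967 0.1458946 ] 0.42520620326884
[0.121, 0.051, -0.028] [-0.0005, 0.0002, 0.0002]
[0.122, 0.053, 0.872] [-0.0005, 0.0002, 0.0002]
```

View pics/w1.png

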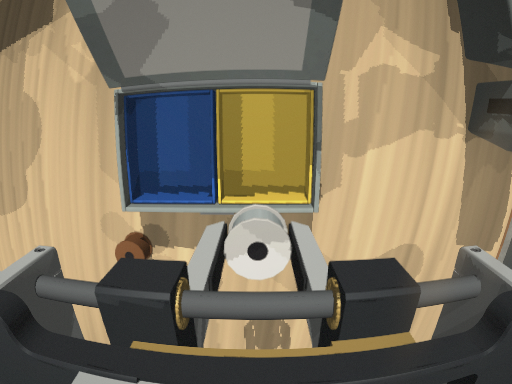

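The wrist picture shows the spool held at (257,250), lined up with the yellow tray (columns 218–312); I'll lower it.

Call:
{"fn": "play_rows", "kwargs": {"commands": [[0.3,0.12,0.05,0,0,0,0],[0.3,0.12,0.05,0,0,0,0],[0.3,0.12,0.05,0.25,0,0,0],[0.3,0.12,0.05,0.45,0,0,0],[0.3,0.12,0.05,0.65,0,0,0],[0.3,0.12,0.05,0.75,0,0,0],[0.3,0.12,0.05,0.82,0,0,0],[0.3,0.12,0.05,0.86,0,0,0],[0.3,0.12,0.05,0.86,0,0,0],[0.3,0.12,0.05,0.86,0,0,0]]}}

```text
t: 6.35
position: [0.6129, 0.1505, 0.0201]
tool_rot: [0.001, 0.66, 0.751, 0.001]
ft_force: [-0.1, -1.0, -0.9]
grip_width: 0.419
grip_force: 25.0
```

Call:
{"fn": "play_rows", "kwargs": {"commands": [[0.53,0,0,0,0,0,0],[0.53,0,0,0,0,0,0],[0.53,0,0,0,0,0,0],[0.53,0,0,-0.15,0,0,0],[0.53,0,0,-0.4,0,0,0],[0.53,0,0,-0.7,0,0,0],[0.7,0,0,-0.86,0,0,0],[0.7,0,0,-0.86,0,0,0]]}}

```text
t: 7.15
position: [0.6157, 0.1509, 0.154]
tool_rot: [0.004, 0.66, 0.751, 0.004]
ft_force: [0.7, 0.2, -0.1]
grip_width: 0.662
grip_force: 0.0
```

```bash
python3 - <<'E'
from h import *
d=down(97.36);s=bot.observe(); print(s["t"],s["position"],s["grip_width"])
plan(([.5363,-.0142,.145],d),([.5363,-.0142,.005],d))
E
```

```text
7.15 [0.61571745 0.15091367 0.1539684 ] 0.6615949127418557
[-1.024, -0.667, 0.052] [0.0018, 0.0, 0.0001]
[-1.023, -0.678, 0.986] [0.0018, 0.0, 0.0001]
```

Call:
{"fn": "play_rows", "kwargs": {"commands": [[0.7,-0.25,-0.16,0,0,0,0],[0.7,-0.5,-0.32,0,0,0,0],[0.7,-0.75,-0.5,0,0,0,0],[0.7,-1,-0.65,0,0,0,0],[0.7,-1,-0.65,0,0,0,0],[0.7,-1,-0.65,0,0,0,0],[0.7,-1,-0.65,0,0,0,0]]}}

```text
t: 7.85
position: [0.5342, -0.0101, 0.147]
tool_rot: [-0.001, 0.66, 0.751, -0.0]
ft_force: [-0.2, -0.4, -0.4]
grip_width: 0.702
grip_force: 0.0
```

```bash
python3 - <<'E'
from h import *
d=down(97.36);s=bot.observe(); print(s["t"],s["position"],s["grip_width"])
plan(([.5363,-.0142,.145],d),([.5363,-.0142,.005],d))
c=viewer.capture("wrist"); cv2.imwrite("pics/w2.png",c["pixels"][:,:,::-1])
E
```

```text
7.85 [ 0.5342326  -0.01011098  0.14701092] 0.701823235049639
[-0.029, 0.01, 0.013] [-0.0001, -0.0001, 0.0001]
[-0.03, 0.011, 0.947] [-0.0001, -0.0001, 0.0001]
```

View pics/w2.png

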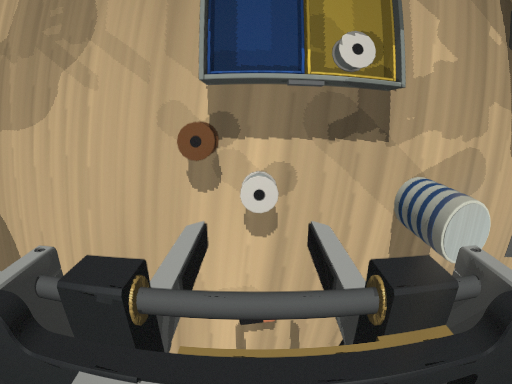

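The first spool stands in the yellow tray at (357,50); the near spool at (259,193) is centred between the fingers.

Call:
{"fn": "play_rows", "kwargs": {"commands": [[0.7,-0.03,0.01,0.2,0,0,0],[0.7,-0.03,0.01,0.4,0,0,0],[0.7,-0.03,0.01,0.65,0,0,0],[0.7,-0.03,0.01,0.85,0,0,0],[0.7,-0.03,0.01,0.94,0,0,0],[0.7,-0.03,0.01,0.94,0,0,0],[0.3,-0.03,0.01,0.94,0,0,0],[0.3,-0.03,0.01,0.94,0,0,0],[0.3,-0.03,0.01,0.94,0,0,0],[0.3,-0.03,0.01,0.94,0,0,0],[0.3,-0.03,0.01,0.94,0,0,0],[0.3,-0.03,0.01,0.8,0,0,0],[0.3,-0.03,0.01,0.5,0,0,0],[0.3,-0.03,0.01,0.2,0,0,0],[0.3,-0.03,0.01,0,0,0,0],[0.3,-0.03,0.01,0,0,0,0],[0.3,-0.03,0.01,0,0,0,0]]}}

```text
t: 9.6
position: [0.536, -0.0152, 0.1474]
tool_rot: [0.0, 0.66, 0.751, 0.0]
ft_force: [-0.1, 1.3, -3.1]
grip_width: 0.419
grip_force: 25.0
```

```bash
python3 - <<'E'
from h import *
d=down(97.36);s=bot.observe(); print(s["t"],s["position"],s["grip_width"])
plan((case(.049,.025,.146),d),(case(.049,.025,.016),d))
E
```

```text
9.6 [ 0.53602083 -0.01517355  0.14736115] 0.41901399575271453
[1.359, 0.637, 0.009] [0.0, 0.0, 0.0]
[1.359, 0.637, 0.876] [0.0, 0.0, 0.0]
```

Call:
{"fn": "play_rows", "kwargs": {"commands": [[0.3,0.15,0.07,0,0,0,0],[0.3,0.4,0.19,0,0,0,0],[0.3,0.65,0.3,0,0,0,0],[0.3,0.85,0.4,0,0,0,0],[0.3,1,0.47,0,0,0,0],[0.3,1,0.47,0,0,0,0]]}}

```text
t: 10.2
position: [0.5851, 0.1455, 0.1437]
tool_rot: [-0.002, 0.659, 0.752, -0.002]
ft_force: [-0.0, 0.3, -2.4]
grip_width: 0.423
grip_force: 25.0
```

Call:
{"fn": "play_rows", "kwargs": {"commands": [[0.3,0.18,0.08,0,0,0,0],[0.3,0.36,0.167,0,0,0,0],[0.3,0.36,0.167,0,0,0,0],[0.3,0.36,0.167,0.2,0,0,0],[0.3,0.36,0.167,0.4,0,0,0],[0.3,0.36,0.167,0.6,0,0,0],[0.3,0.36,0.167,0.75,0,0,0],[0.3,0.36,0.167,0.83,0,0,0],[0.3,0.36,0.167,0.875,0,0,0],[0.3,0.36,0.167,0.875,0,0,0],[0.3,0.36,0.167,0.875,0,0,0]]}}

```text
t: 11.3
position: [0.6053, 0.1988, 0.0167]
tool_rot: [0.0, 0.66, 0.751, 0.0]
ft_force: [-0.1, 0.4, -2.5]
grip_width: 0.424
grip_force: 25.0
```

Call:
{"fn": "play_rows", "kwargs": {"commands": [[0.53,0,0,0,0,0,0],[0.53,0,0,0,0,0,0],[0.53,0,0,0,0,0,0],[0.53,0,0,-0.15,0,0,0],[0.53,0,0,-0.4,0,0,0],[0.53,0,0,-0.7,0,0,0],[0.53,0,0,-1,0,0,0],[0.53,0,0,-1,0,0,0],[0.53,0,0,-1,0,0,0]]}}

```text
t: 12.2
position: [0.6063, 0.1997, 0.1688]
tool_rot: [0.001, 0.66, 0.751, 0.002]
ft_force: [0.1, 0.0, -0.7]
grip_width: 0.53
grip_force: 0.0
```

```bash
python3 - <<'E'
from h import *
s=bot.observe(); print(s["t"],s["position"],s["grip_width"])
d=down(97.36); b=down(191.6)
plan(([.5536,-.1728,.15],d),([.5536,-.1728,.15],b))
E
```

```text
12.2 [0.60627176 0.19970317 0.16880722] 0.5299861529125072
[-2.418, -0.668, 0.122] [0.0007, -0.0, 0.0001]
[-2.418, -0.668, 0.122] [0.0006, 0.0006, -0.2617]
```

Call:
{"fn": "play_rows", "kwargs": {"commands": [[0.5,-0.25,-0.08,0,0,0,0],[0.5,-0.5,-0.16,0,0,0,0],[0.5,-0.75,-0.25,0,0,0,0],[0.5,-1,-0.33,0,0,0,0],[0.5,-1,-0.33,0,0,0,0]]}}

```text
t: 12.7
position: [0.5727, 0.0403, 0.1639]
tool_rot: [-0.001, 0.662, 0.749, -0.002]
ft_force: [0.6, 0.7, 0.1]
grip_width: 0.5
grip_force: 0.0
```

Call:
{"fn": "play_rows", "kwargs": {"commands": [[0.5,-1,-0.33,0,0,0,-0.2617],[0.5,-1,-0.33,0,0,0,-0.2617],[0.5,-1,-0.33,0,0,0,-0.2617],[0.5,-1,-0.33,0,0,0,-0.2617],[0.5,-1,-0.33,0,0,0,-0.2617],[0.5,-1,-0.33,0,0,0,-0.2617],[0.5,-1,-0.33,0,0,0,-0.2617],[0.5,-1,-0.33,0,0,0,-0.2617],[0.5,-1,-0.33,0,0,0,-0.2617],[0.5,-1,-0.33,0,0,0,-0.2617],[0.5,-1,-0.33,0,0,0,-0.2617],[0.5,-1,-0.33,0,0,0,-0.2617],[0.5,-1,-0.33,0,0,0,-0.2617],[0.5,-1,-0.33,0,0,0,-0.2617]]}}

```text
t: 14.1
position: [0.5446, -0.11, 0.1651]
tool_rot: [-0.001, -0.101, 0.995, 0.001]
ft_force: [-0.2, -0.6, -0.4]
grip_width: 0.5
grip_force: 0.0
```

```bash
python3 - <<'E'
from h import *
s=bot.observe(); print(s["t"],s["position"],s["grip_width"],s["q"].round(2))
b=down(191.6)
plan(([.5536,-.1728,.1],b),([.5536,-.1728,.005],b))
E
```

```text
14.1 [ 0.54458179 -0.11000062  0.16505977] 0.5002307470220678 [-0.36  0.2   1.63  0.    1.31 -2.13]
[0.024, -0.423, 0.433] [0.0002, -0.0003, -0.0001]
[0.023, -0.424, 1.066] [0.0002, -0.0003, -0.0001]
```

Call:
{"fn": "play_rows", "kwargs": {"commands": [[0.5,0.02,-0.2,0.1,0,0,0],[0.5,0.023,-0.424,0.3,0,0,0],[0.5,0.023,-0.424,0.5,0,0,0],[0.5,0.023,-0.424,0.7,0,0,0],[0.5,0.023,-0.424,0.7,0,0,0],[0.5,0.023,-0.424,0.7,0,0,0]]}}

```text
t: 14.7
position: [0.5541, -0.1733, 0.0609]
tool_rot: [-0.001, -0.101, 0.995, 0.001]
ft_force: [0.1, -0.5, 0.4]
grip_width: 0.499
grip_force: 0.0
```

Call:
{"fn": "play_rows", "kwargs": {"commands": [[0.5,0,0,0.15,0,0,0],[0.5,0,0,0.3,0,0,0],[0.5,0,0,0.36,0,0,0],[0.5,0,0,0.36,0,0,0],[0.05,0,0,0.36,0,0,0],[0.05,0,0,0.36,0,0,0],[0.05,0,0,0.36,0,0,0],[0.05,0,0,0.36,0,0,0],[0.05,0,0,0.36,0,0,0],[0.05,0,0,0.36,0,0,0]], "squeeze": 15}}

```text
t: 15.7
position: [0.5552, -0.174, 0.0082]
tool_rot: [0.001, -0.101, 0.995, -0.0]
ft_force: [-0.6, 1.9, 4.4]
grip_width: 0.186
grip_force: 15.0
```

Call:
{"fn": "play_rows", "kwargs": {"commands": [[0.05,0,0,-0.15,0,0,0],[0.05,0,0,-0.4,0,0,0],[0.05,0,0,-0.7,0,0,0],[0.05,0,0,-1,0,0,0],[0.05,0,0,-1,0,0,0],[0.05,0,0,-1,0,0,0],[0.05,0,0,-1,0,0,0]]}}

```text
t: 16.4
position: [0.5531, -0.1731, 0.1554]
tool_rot: [-0.002, -0.101, 0.995, 0.001]
ft_force: [-0.6, -0.1, -1.5]
grip_width: 0.179
grip_force: 15.0
```

```bash
python3 - <<'E'
from h import *
s=bot.observe(); print(s["t"],s["position"],s["grip_width"],s["q"].round(2))
b=down(191.6)
plan((case(-.049,-.018,.155),b),(case(-.049,-.018,.015),b))
E
```

```text
16.4 [ 0.55312683 -0.17314969  0.15535522] 0.17894281591873473 [-0.45  0.26  1.58 -0.    1.3  -2.23]
[-0.162, 2.125, 0.007] [0.0004, -0.0005, -0.0001]
[-0.165, 2.123, 0.94] [0.0004, -0.0005, -0.0001]
```

Call:
{"fn": "play_rows", "kwargs": {"commands": [[0.05,-0.015,0.2,0,0,0,0],[0.05,-0.03,0.45,0,0,0,0],[0.05,-0.06,0.7,0,0,0,0],[0.05,-0.08,1,0,0,0,0],[0.05,-0.08,1,0,0,0,0]]}}

```text
t: 16.9
position: [0.533, -0.0194, 0.1543]
tool_rot: [-0.003, -0.104, 0.995, 0.002]
ft_force: [0.1, -0.0, 0.0]
grip_width: 0.184
grip_force: 15.0
```

Call:
{"fn": "play_rows", "kwargs": {"commands": [[0.05,-0.015,0.25,0,0,0,0],[0.05,-0.03,0.5,0,0,0,0],[0.05,-0.06,0.75,0,0,0,0],[0.05,-0.08,1,0,0,0,0],[0.05,-0.08,1,0,0,0,0],[0.05,-0.08,1,0,0,0,0]]}}

```text
t: 17.5
position: [0.5168, 0.1247, 0.1556]
tool_rot: [-0.002, -0.102, 0.995, -0.0]
ft_force: [0.6, -1.4, 0.1]
grip_width: 0.179
grip_force: 15.0
```

Call:
{"fn": "play_rows", "kwargs": {"commands": [[0.05,0,0.12,0,0,0,0],[0.05,0,0.12,0,0,0,0],[0.05,0,0.12,0.2,0,0,0],[0.05,0,0.12,0.4,0,0,0],[0.05,0,0.12,0.6,0,0,0],[0.05,0,0.12,0.75,0,0,0],[0.05,0,0.12,0.86,0,0,0],[0.05,0,0.12,0.925,0,0,0],[0.05,0,0.12,0.925,0,0,0],[0.05,0,0.12,0.925,0,0,0]]}}

```text
t: 18.5
position: [0.5149, 0.1418, 0.0191]
tool_rot: [0.0, -0.1, 0.995, -0.0]
ft_force: [-0.1, -1.1, 0.3]
grip_width: 0.178
grip_force: 15.0
```

Call:
{"fn": "play_rows", "kwargs": {"commands": [[0.4,0,0,0,0,0,0],[0.4,0,0,0,0,0,0],[0.4,0,0,0,0,0,0],[0.4,0,0,-0.15,0,0,0],[0.4,0,0,-0.4,0,0,0],[0.4,0,0,-0.7,0,0,0],[0.4,0,0,-1,0,0,0],[0.4,0,0,-1,0,0,0],[0.4,0,0,-1,0,0,0],[0.4,0,0,-1,0,0,0]]}}

```text
t: 19.5
position: [0.5129, 0.1425, 0.1672]
tool_rot: [-0.001, -0.101, 0.995, -0.0]
ft_force: [0.3, -0.3, 0.2]
grip_width: 0.4
grip_force: 0.0
```

```bash
python3 - <<'E'
from h import *
s=bot.observe(); print(s["t"],s["position"],s["grip_width"],s["q"].round(2))
c=viewer.capture("side"); cv2.imwrite("pics/s2.png",cv2.resize(c["pixels"][200:350,80:300,::-1],(770,525),interpolation=cv2.INTER_CUBIC))
a=np.radians(2.25)
def lidpose(th,rad): # grasp point at rad from hinge on mid thickness, tool pointing to hinge, yaw 187
    ex=case(1,0,0)-case(0,0,0)
    u=case(0,.064-np.cos(th),.05+np.sin(th))-case(0,.064,.05)
    z=-u; x=-ex; y=np.cross(z,x)
    return case(0,.064,.05)+u*(rad-.0188), R.from_matrix(np.c_[x,y,z])
for r in(.25,.147): P,rt=lidpose(2.25,r); print(P); plan((P,rt))
E
```

```text
19.5 [0.51294525 0.14245672 0.16721937] 0.4003218232630893 [ 0.11  0.15  1.69 -0.    1.31 -1.66]
[0.53249648 0.37570983 0.22989052]
[-0.441, 1.497, -0.423] [0.1081, 0.0034, 0.0115]
[0.540785   0.31154104 0.14974898]
[-0.411, 1.067, 0.111] [0.1081, 0.0034, 0.0115]
```

View pics/s2.png

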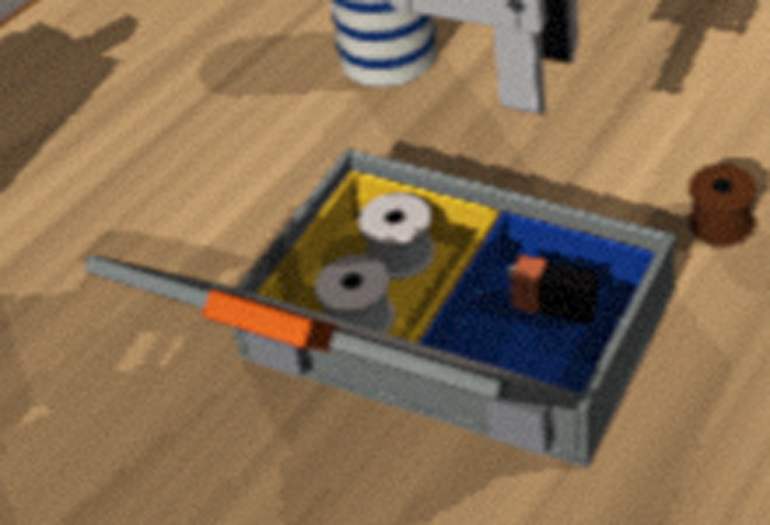

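Both spools stand in the yellow tray and the battery is in the blue one; the orange tab is at (265,320) in the crop, where I predicted. Now to the tab, rising first.

Call:
{"fn": "play_rows", "kwargs": {"commands": [[0.5,0,0,-0.25,0,0,0],[0.5,0,0,-0.5,0,0,0],[0.5,0,0,-0.75,0,0,0],[0.5,0,0,-1,0,0,0],[0.5,0,0,-1,0,0,0]]}}

```text
t: 20.05
position: [0.5167, 0.1428, 0.3232]
tool_rot: [0.004, -0.101, 0.995, 0.0]
ft_force: [0.4, -0.4, 0.6]
grip_width: 0.499
grip_force: 0.0
```

Call:
{"fn": "play_rows", "kwargs": {"commands": [[0.5,-0.1,0.2,0,0.02,0.0007,0.0022],[0.5,-0.2,0.4,0,0.04,0.0014,0.0044],[0.5,-0.3,0.6,0,0.06,0.002,0.0066],[0.5,-0.4,0.8,0,0.08,0.0027,0.0088],[0.5,-0.44,1,0,0.1,0.0034,0.0115],[0.5,-0.44,1,0,0.1081,0.0034,0.0115],[0.5,-0.44,1,0,0.1081,0.0034,0.0115],[0.5,-0.44,1,0,0.1081,0.0034,0.0115],[0.5,-0.44,1,0,0.1081,0.0034,0.0115],[0.5,-0.44,1,0,0.1081,0.0034,0.0115]]}}

```text
t: 21.05
position: [0.5494, 0.3012, 0.3203]
tool_rot: [0.024, -0.058, 0.941, -0.332]
ft_force: [-1.2, 0.1, -0.0]
grip_width: 0.503
grip_force: 0.0
```

```bash
cat >> h.py <<'E'
def lidpose(th,rad):
    ex=case(1,0,0)-case(0,0,0); H=case(0,.064,.05)
    u=case(0,.064-np.cos(th),.05+np.sin(th))-H
    z=-u; x=-ex; x=x-0*z; y=np.cross(z,x)
    return H+u*(rad-.0188), R.from_matrix(np.c_[x,y,z])
E
python3 - <<'E'
from h import *
s=bot.observe(); print(s["t"],s["position"],s["grip_width"],s["q"].round(2))
for r in(.25,.2,.147): plan(lidpose(2.25,r))
E
```

```text
21.05 [0.54938919 0.30120138 0.32034274] 0.5025636622817801 [ 0.66  0.52  1.04 -0.61  1.9  -1.14]
[0.053, 0.773, 0.152] [0.0002, 0.0005, -0.0009]
[0.054, 0.772, 0.485] [0.0002, 0.0005, -0.0009]
[0.055, 0.772, 0.838] [0.0002, 0.0005, -0.0009]
```

Call:
{"fn": "play_rows", "kwargs": {"commands": [[0.5,0.02,0.2,0.05,0,0,0],[0.5,0.03,0.45,0.1,0,0,0],[0.5,0.054,0.65,0.13,0,0,0],[0.5,0.054,0.772,0.16,0,0,-0.0009],[0.5,0.054,0.772,0.16,0,0,-0.0009],[0.5,0.054,0.772,0.3,0,0,-0.0009],[0.5,0.054,0.772,0.3,0,0,-0.0009],[0.5,0.054,0.772,0.3,0,0,-0.0009],[0.5,0.054,0.772,0.3,0,0,-0.0009]]}}

```text
t: 21.95
position: [0.5341, 0.3631, 0.2129]
tool_rot: [0.023, -0.062, 0.941, -0.332]
ft_force: [-0.1, 0.7, -0.0]
grip_width: 0.502
grip_force: 0.0
```

```bash
python3 - <<'E'
from h import *
s=bot.observe(); print(s["t"],s["position"],s["grip_width"],s["q"].round(2))
for r in(.2,.147): plan(lidpose(2.25,r))
c=viewer.capture("wrist"); cv2.imwrite("pics/w3.png",c["pixels"][:,:,::-1])
# predicted pixels of tab end corners
M=np.array(c["mount"]); r=rot(s["tool_rot"]); f=c["fx"]
H=case(0,.064,.05); ex=case(1,0,0)-case(0,0,0); th=2.25
u=case(0,.064-np.cos(th),.05+np.sin(th))-H; n=np.cross(ex,u)
for a in(.025,-.025):
  for b in(.006,-.006):
    P=H+u*.155+ex*a+n*b; t=r.inv().apply(P-s["position"]); k=M[:3,:3].T@(t-M[:3,3])
    g=np.arctan2(np.hypot(k[0],k[1]),k[2])/np.hypot(k[0],k[1])*f; print((k[:2]*g+[c["cx"],c["cy"]]).round(0))
E
```

```text
21.95 [0.53412735 0.36310302 0.21289729] 0.5018813571529736 [ 0.74  0.66  1.05 -0.56  1.82 -1.  ]
[0.001, -0.005, 0.192] [0.0002, 0.0007, 0.0001]
[0.002, -0.006, 0.545] [0.0002, 0.0007, 0.0001]
[249. 238.]
[263. 238.]
[248. 180.]
[263. 180.]
```

View pics/w3.png

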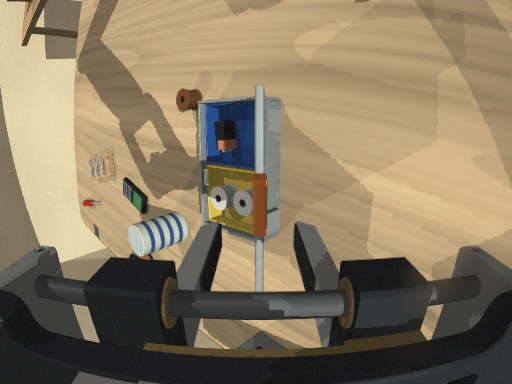

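The tab's end shows at columns 253–267, rows 175–236, between the fingers (tips at columns 213 and 303), about 2 mm to the right of my prediction. I'll shift +y slightly, go in and close.

Call:
{"fn": "play_rows", "kwargs": {"commands": [[0.5,0.002,0.008,0.15,0,0.0007,0],[0.5,0.002,0.008,0.3,0,0.0007,0],[0.5,0.002,0.008,0.42,0,0.0007,0],[0.5,0.002,0.008,0.5,0,0.0007,0],[0.5,0.002,0.008,0.54,0,0.0007,0],[0.5,0.002,0.008,0.54,0,0.0007,0],[0.5,0.002,0.008,0.54,0,0.0007,0]]}}

```text
t: 22.7
position: [0.54, 0.3142, 0.148]
tool_rot: [0.021, -0.062, 0.941, -0.332]
ft_force: [0.0, 0.1, 0.3]
grip_width: 0.501
grip_force: 0.0
```

Call:
{"fn": "play_rows", "kwargs": {"commands": [[0.05,0,0,0,0,0,0],[0.05,0,0,0,0,0,0],[0.05,0,0,0,0,0,0],[0.05,0,0,0,0,0,0],[0.05,0,0,0,0,0,0],[0.05,0,0,0,0,0,0],[0.05,0,0,0,0,0,0],[0.05,0,0,0,0,0,0]], "squeeze": 10}}

```text
t: 23.5
position: [0.5397, 0.313, 0.1478]
tool_rot: [0.02, -0.061, 0.941, -0.333]
ft_force: [-0.0, -2.2, 3.7]
grip_width: 0.126
grip_force: 10.0
```

```bash
python3 - <<'E'
from h import *
s=bot.observe(); r=rot(s["tool_rot"]); print(s["t"],s["position"],s["grip_width"],s["grip_force"],"F tool",r.inv().apply(s["ft_force"]).round(2),"M",r.inv().apply(s["moment"]).round(2))
t,a=move(*lidpose(2.25,.147)); print(t*150,a*360)
E
```

```text
23.5 [0.539722   0.31297606 0.14777474] 0.12610546643550424 9.999689608812332 F tool [ 0.31 -4.07 -1.49] M [0.39 0.04 0.15]
[-0.86340121 -2.45633793 -0.55481802] [-0.07438915 -0.09647949  0.1418051 ]
```

Call:
{"fn": "play_rows", "kwargs": {"commands": [[0.05,0,-0.015,0.0001,-0.0028,0,0],[0.05,0,-0.0374,0.0008,-0.0069,0,0],[0.05,0,-0.0599,0.0021,-0.0111,0,0],[0.05,0,-0.0897,0.0047,-0.0167,0,0],[0.05,0,-0.1194,0.0084,-0.0222,0,0],[0.05,0,-0.149,0.013,-0.0278,0,0],[0.05,0,-0.1784,0.0187,-0.0333,0,0],[0.05,0,-0.2076,0.0255,-0.0389,0,0],[0.05,0,-0.2365,0.0332,-0.0444,0,0],[0.05,0,-0.2651,0.042,-0.05,0,0],[0.05,0,-0.2864,0.0492,-0.0542,0,0],[0.05,0,-0.2935,0.0517,-0.0556,0,0],[0.05,0,-0.2935,0.0517,-0.0556,0,0],[0.05,0,-0.2935,0.0517,-0.0556,0,0]], "squeeze": 15}}

```text
t: 24.9
position: [0.5447, 0.2751, 0.1688]
tool_rot: [0.009, -0.064, 0.984, -0.164]
ft_force: [-1.7, 1.2, 3.1]
grip_width: 0.129
grip_force: 15.0
```

```bash
python3 - <<'E'
from h import *
s=bot.observe(); r=rot(s["tool_rot"]); print(s["t"],s["position"],s["grip_width"],s["grip_force"],"F tool",r.inv().apply(s["ft_force"]).round(2),"M",r.inv().apply(s["moment"]).round(2))
t,a=move(*lidpose(np.pi/2+np.radians(18.92),.147)); print(t*150,a*360)
print("tool z in case",R.from_euler('z',-CY,degrees=True).apply(r.as_matrix()[:,2]))
E
```

```text
24.9 [0.5446793  0.27506748 0.16882173] 0.12939424459958265 14.99975636601448 F tool [ 1.59  0.28 -3.4 ] M [-0.46  0.09  0.12]
[-0.79831326 -2.96431292 -1.57932206] [ 0.01965896 -0.13112084  0.15937778]
tool z in case [-0.00228896 -0.32392521 -0.94607992]
```

Call:
{"fn": "play_rows", "kwargs": {"commands": [[0.05,0,-0.015,0.0001,-0.0028,0,0],[0.05,0,-0.0374,0.0008,-0.0069,0,0],[0.05,0,-0.0599,0.0021,-0.0111,0,0],[0.05,0,-0.0897,0.0047,-0.0167,0,0],[0.05,0,-0.1194,0.0084,-0.0222,0,0],[0.05,0,-0.149,0.013,-0.0278,0,0],[0.05,0,-0.1784,0.0187,-0.0333,0,0],[0.05,0,-0.2076,0.0255,-0.0389,0,0],[0.05,0,-0.2365,0.0332,-0.0444,0,0],[0.05,0,-0.258,0.0397,-0.0486,0,0],[0.05,0,-0.2722,0.0443,-0.0514,0,0],[0.05,0,-0.2779,0.0463,-0.0525,0,0],[0.05,0,-0.2779,0.0463,-0.0525,0,0],[0.05,0,-0.2779,0.0463,-0.0525,0,0],[0.05,0,-0.2779,0.0463,-0.0525,0,0],[0.05,0,-0.2779,0.0463,-0.0525,0,0]]}}

```text
t: 26.5
position: [0.55, 0.2338, 0.1756]
tool_rot: [-0.002, -0.065, 0.998, -0.0]
ft_force: [-1.7, 3.2, 2.0]
grip_width: 0.128
grip_force: 15.0
```

```bash
python3 - <<'E'
from h import *
import time
for i in range(3):
    s=bot.observe(); r=rot(s["tool_rot"]); print(s["t"],s["position"],s["grip_width"],"F tool",r.inv().apply(s["ft_force"]).round(2),"M",r.inv().apply(s["moment"]).round(2),abs(s["dq"]).max())
    t,a=move(*lidpose(np.pi/2,.147)); print(t*150,a*360)
    c=viewer.capture("side")
t=viewer.capture("top")
A=cv2.resize(c["pixels"][150:350,80:280,::-1],(400,400),interpolation=cv2.INTER_CUBIC)
B=cv2.resize(t["pixels"][140:280,60:200,::-1],(400,400),interpolation=cv2.INTER_CUBIC)
cv2.imwrite("pics/fin.png",np.hstack([A,B]))
H=case(0,.064,.05); 
for th in (88,90,92):
    a=np.radians(th); P=np.array([case(x,.064-d*np.cos(a),.05+d*np.sin(a)) for x,d in((.103,.13),(-.103,.13),(.103,.0),(-.103,.0))])
    print(th,((proj(c,P)-[80,150])*2).round(0).tolist(),((proj(t,P)-[60,140])*400/140+400).round(0).tolist())
E
```

```text
26.5 [0.55004922 0.23376625 0.17560544] 0.12838452415508997 F tool [ 1.27  3.41 -2.  ] M [-0.99  0.03  0.03] 0.0018021026255109198
[-0.7620024  -2.2135105  -2.59644043] [-0.01556108 -0.18529018  0.1273323 ]
26.55 [0.55006688 0.233721   0.17560414] 0.1294607921455263 F tool [ 1.37  3.16 -1.35] M [-1.04  0.05  0.09] 0.0011376498946377243
[-0.75063533 -2.16623984 -2.59773349] [-0.01481611 -0.18429127  0.12201374]
26.6 [0.55004629 0.23368679 0.17558831] 0.12758906331103265 F tool [ 1.52  2.63 -1.33] M [-1.05  0.03  0.05] 0.0018754479463277106
[-0.77541488 -2.1348503  -2.61379176] [-0.01268056 -0.18840114  0.11776534]
88 [[104.0, 152.0], [329.0, 211.0], [127.0, 263.0], [332.0, 327.0]] [[531.0, 464.0], [562.0, 746.0], [584.0, 498.0], [612.0, 740.0]]
90 [[101.0, 155.0], [327.0, 215.0], [127.0, 263.0], [332.0, 327.0]] [[525.0, 465.0], [556.0, 747.0], [584.0, 498.0], [612.0, 740.0]]
92 [[98.0, 158.0], [324.0, 219.0], [127.0, 263.0], [332.0, 327.0]] [[519.0, 466.0], [549.0, 748.0], [584.0, 498.0], [612.0, 740.0]]
```

View pics/fin.png

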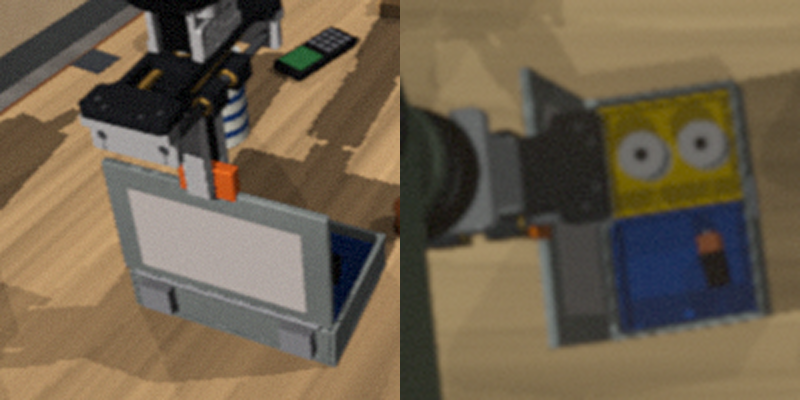

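The lid stands about upright, held by the tab, with all three parts still in their trays. The 3 N side force means I'm roughly 1 mm off the hinge line, so I'll ease it out.

Call:
{"fn": "play_rows", "kwargs": {"commands": [[0.05,0,0.003,0,0,0,0],[0.05,0,0.006,0,0,0,0],[0.05,0,0.006,0,0,0,0],[0.05,0,0.006,0,0,0,0],[0.05,0,0.006,0,0,0,0],[0.05,0,0.006,0,0,0,0],[0.05,0,0.006,0,0,0,0],[0.05,0,0.006,0,0,0,0]], "squeeze": 20}}

```text
t: 27.5
position: [0.55, 0.2342, 0.1756]
tool_rot: [-0.002, -0.065, 0.998, -0.0]
ft_force: [-1.6, 2.1, 1.4]
grip_width: 0.13
grip_force: 20.0
```

```bash
python3 - <<'E'
from h import *
F=[];M=[]
for i in range(6):
    s=bot.observe(); r=rot(s["tool_rot"]); F.append(r.inv().apply(s["ft_force"]));M.append(r.inv().apply(s["moment"])); viewer.capture("side")
t,a=move(*lidpose(np.pi/2,.147)); print(s["position"],np.mean(F,0),np.mean(M,0),t*150,a*360,abs(s["dq"]).max())
E
```

```text
[0.54998862 0.23424884 0.17561551] [ 0.9076655   2.50543678 -0.66198232] [-0.95113174  0.05070403  0.01880225] [-0.76282258 -2.7017286  -2.58648796] [-0.01205767 -0.18942762  0.08961488] 0.002355897196411465
```

```bash
python3 -c "
from bench import bot
print(bot.finish_job())"
```

```text
the job is handed in; nothing more can be done
None
```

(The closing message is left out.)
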